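# Mesh the blender cup with its base and keep it pressed down

## Robot

A 7-joint arm with a two-finger parallel gripper is mounted at the origin on a cart in front of the work surface, level with it; the furniture and walls round the work are solid. World frame = base frame: x ahead of the robot, y to its left, z up, the work surface at z = 0. Lengths are in m, angles in rad, forces in N, time in s.
With the tool pointing down it reaches from about 0.35 to 0.9 m from the base axis. Payload 8.1 kg.
Tool frame: the origin (TCP) lies midway between the tips of the shut fingers; the grasp point (between the pads) lies 19 mm behind it; z points along the fingers, y is the line along which they close (so a half turn about z gives the same grasp; the last joint's range is limited). The gripper opens to 92 mm and grips with 3 to 60 N. Pads are 19 mm wide; open, the fingers measure 130 mm over their backs; the gripper's body (75 mm by 190 mm) begins 47 mm behind the grasp point.
Start: joints at [-1.376, 0.434, 0.025, 1.573, -0.012, 1.134, -0.075], TCP at [0.183, 0.597, 0.194] pointing down, gripper open.
Joint ranges: [-2.62, 2.62], [-0.44, 2.09], [-1.27, 1.32], [0.08, 2.57], [-1.32, 4.46], [0.12, 2], [-2.74, 2.74]. Speed limits (rad/s): [2.22, 2.22, 3.01, 3.01, 3.14, 3.14, 3.14].

## Interface

Orientations are given as a rotation vector (axis times angle).
In Python, from cell import observe, get_image, camera_model, sign_off, recognise, silhouettes gives the robot as it stands.
- The arm moves only by the tool apply_moves, never from a script. Its argument "motion" is a list of rows, each an object of numbers: "x", "y", "z": the shift along the world's x, y, z in cm; "yaw": the turn about the world's z in degrees; "hand": the opening, from -1 (shut) to 1 (fully open), so that 0 is half open. In form: [{"x": .., "y": .., "z": .., "yaw": .., "hand": ..}, ...]. A call has 1 to 10 rows; each row is the pose to reach, as a shift and turn from the pose commanded when the call began; what a row does not reach only later rows make up. A row lasts 1/8 s, in which the tool goes at most 62.5 mm and 10.7 degrees, less where a joint would pass 70% of its speed; a pose out of reach is approached as far as the arm can. A call with a gripper value outside its range is refused whole. The fingers move at their own pace and stop on an object; "newtons" is the grip in N (left out, the last holds). Time passes only in rows, so rows that repeat a pose let the fingers close. It gives the time, the measured TCP pose, the force, the opening and the grip force at its end, in the units of the state.
- observe(): the state, without advancing time (a new reading comes with each control period).
- get_image(name): name is "scene" or "top" or "wrist"; returns the picture (400x640x3 uint8, blue, green, red); there is no depth.
- camera_model(name): a dict with "camera_matrix" (3x3 intrinsics, pixels), "T" (4x4, takes a point from camera to world coordinates). Camera axes: x right, y up, looking along -z (the intrinsics and any distortion apply to the point x, -y, -z); pixel columns grow to the right and rows downward; lengths in m; the calibration is good to about 2 mm. The wrist camera is an equidistant fisheye: a pixel r from the principal point sees the ray r / f radians off the axis. A picture is of the moment at which its call begins: read the wrist's pose just before it. camera_model takes no time and is no camera call; for the wrist camera it gives the pose at the moment of the call.
- sign_off(): hands the job in; it is judged then, once.
Trained networks look in the newest picture that a camera, given by its name, has taken for a name from the list of things; names that differ only in an ending like _2 or _b are one class to them, and where a whole thing is asked for, a point or a joint stands for the part that bears it (a point fixed in the world has none). Each returns a list of dicts, best first, with "p" (0 to 1); they miss things now and then, are a little off and sometimes report something else, mostly with a low value. They report only what shows in the picture. A call takes as long as a camera call.
- recognise(query, camera): "rect" ([left, top, right, bottom] in pixels, round what is visible of it).
- silhouettes(query, camera): "mask" (400x640 bool, what is visible of it) and "rect" ([left, top, right, bottom] in pixels, round what is visible of it).
The state is a dict: "clock": time; "joints": joint angles; "dq": joint speeds; "joint_efforts": joint torques, N m; "position": TCP position; "ee_rot": TCP orientation; "force": force on the tool from outside, world axes, zero at the start; "ft_torque": the same for the moment, N m; "width": opening from 0.0 (shut) to 1.0 (fully open); "gripper_force": force on a finger pad.
Only numpy, scipy, OpenCV 4.12 (cv2) and the standard library are available. Lean on these libraries where they do the work, as an engineer would, in place of code of your own. Each camera call takes 0.05 s, during which the arm holds its last target. There are 200 camera calls.

## Task

The steel blender cup is filled and screwed shut, blade collar at the bottom: set it upright into the well of the blender base, turn it until its four lugs drop into the four slots, and without forcing it press it down against the springs as far as it goes, because the blender runs only while the cup is pressed. Finish while still holding the cup pressed all the way down - do not let go. Leave the other steel cup, the one with the drinking lid, standing where it is.

Things in the scene. Friction and masses are not known exactly. Their poses are not given: they have to be found in the camera images.
- cup_mid (a point): Blender cup, loose, 0.25-0.4 kg, 132 mm tall, standing blade end down. Grip its smooth steel barrel: 62 mm across, straight from 48 to 118 mm above the foot, closed rounded top at 132. Below it a black ribbed ring, 69-72 mm across, 33-46 mm above the foot. This point: on its axis, 85 mm above the foot; z up; lugs along +x, +y, -x, -y.
- cup_foot (a point): Centre of the blender cup's underside, axes as cup_mid. Black collar: skirt 65 mm across, its lowest 5 mm tapered to 59; four lugs 90 deg apart, 9 mm wide, out to 40 mm from the axis, from 10 mm (rounded noses) to 28 mm above the foot, where a flange 83 mm across begins. Any lug fits any slot.
- well (a point): Centre of the blender base's mouth, level with its top rim, 95 mm above the worktop; z up. Bore 69 mm across, 40 deep (skirt has 2 mm play all round); four slots open at the top, 12.5 mm wide, out to 43 mm from the axis, along +x, +y, -x, -y. Cup foot below rim: 10 mm if lugs rest on the rim beside the slots, 22 on the pins, 28 pressed home (flange on rim).
- blender_base: The fixed round motor unit itself, 124 mm across at the foot, 101 at the top rim, steel below, grey above. Origin at the centre of its underside on the worktop, axes as the well's.
- switch_pins (a joint): Four white spring pins, 7 mm across, one in each slot, moving down together: 0 = up (tops 12 mm below the rim), as found; 0.006 (m) when the cup's flange meets the rim. They push back with 7 N at 0 and 10 N at 0.006, more than the cup's weight, so a cup let go rises again. The blender runs above 0.004.
- drinking_mid (a point): The other cup, loose, 0.26 kg, to be left alone: the same 62 mm steel barrel, right way up, black ribbed screw lid 70 mm across with a small spout on top, no lugs; 118 mm tall. This point lies on its axis 60 mm above its foot, z up.

How it is judged:
By the outcome, as a careful person would: the job done as asked, in the order asked, and still so for the second after the job is handed in, while the arm keeps its last pose, push and grip.
It also fails if it takes over 38 s, if anything falls off the work surface, if the arm or the gripper's body presses on something with over 40 N, if the wrist force passes 120 N, or if a joint passes its speed limit or range.

## Working session

There is one attempt and no reset: what is moved stays moved. The work goes in short steps, Python scripts to look and compute and a tool call to move; the robot and the scene stay as the last step left them, time stands still between calls to the robot, and variables do not carry over. Pictures are saved under pics/ and viewed, at most 10 in all, crops included, and the job is handed in when it is done.

Besides the shell and the picture viewer there is one more tool, called after ">>>" as a command line: name --argument value ..., lists and objects as JSON in quotes. apply_moves: Moves the arm, as the interface text tells. Its arguments: {"type":"object","properties":{"motion":{"type":"array","items":{"type":"object","properties":{"x":{"type":"number"},"y":{"type":"number"},"z":{"type":"number"},"yaw":{"type":"number"},"hand":{"type":"number"}}}},"newtons":{"type":"number"}},"required":["motion"]}

```bash
mkdir -p pics; cat > h.py <<'E'
import cv2,numpy as np
from cell import *
def ray(cam,u,v,m=None):
    m=m or camera_model(cam);K=np.array(m["camera_matrix"]);T=np.array(m["T"])
    a=np.array([(u-K[0,2])/K[0,0],(v-K[1,2])/K[1,1]])
    if cam=="wrist":
        t=np.hypot(*a);d=np.array([*(a/t*np.sin(t)),np.cos(t)])
    else: d=np.array([*a,1.])
    d=np.array([d[0],-d[1],-d[2]]);return T[:3,3],T[:3,:3]@d
def at(cam,u,v,z,m=None):
    o,d=ray(cam,u,v,m);return o+d*(z-o[2])/d[2]
def proj(cam,P,m=None):
    m=m or camera_model(cam);K=np.array(m["camera_matrix"]);T=np.array(m["T"])
    p=(np.atleast_2d(P)-T[:3,3])@T[:3,:3];p=p*[1,-1,-1]
    if cam=="wrist":
        r=np.hypot(p[:,0],p[:,1]);t=np.arctan2(r,p[:,2]);a=p[:,:2]/r[:,None]*t[:,None]
    else: a=p[:,:2]/p[:,2:]
    return a@np.diag([K[0,0],K[1,1]])+K[:2,2]
E
python3 - <<'E'
from h import *
np.set_printoptions(precision=3,suppress=True)
s=observe();print(s)
I=[]
for c in ["scene","top","wrist"]:
    im=get_image(c);I.append(im);m=camera_model(c);print(c,m)
    for n in ["cup_mid","blender_base","drinking_mid"]:
        print(c,n,[(np.round(r["p"],2),np.round(r["rect"])) for r in recognise(n,c)][:3])
cv2.imwrite("pics/a.png",cv2.resize(np.vstack(I[:2]),(800*3//5+0,600)));cv2.imwrite("pics/top.png",I[1]);cv2.imwrite("pics/scene.png",I[0])
E
```

```text
{'clock': 0.0, 'joints': array([-1.376,  0.435,  0.025,  1.574, -0.012,  1.134, -0.075]), 'dq': array([ 0.   ,  0.001, -0.001,  0.   ,  0.002,  0.001, -0.002]), 'joint_efforts': array([ -0.   , -66.787,   0.985, -31.445,  -0.061,   0.043,   0.   ]), 'position': array([0.183, 0.597, 0.193]), 'ee_rot': array([-0.466, -3.107,  0.002]), 'force': array([-0.544, -0.321, -0.337]), 'ft_torque': array([-0.06 ,  0.012, -0.013]), 'gripper_force': 0.0, 'width': 0.9988959373147475}
scene {'camera_matrix': array([[462.296,   0.   , 324.657],
       [  0.   , 462.296, 197.064],
       [  0.   ,   0.   ,   1.   ]]), 'T': array([[-0.515,  0.52 , -0.681, -0.116],
       [-0.857, -0.316,  0.406,  0.474],
       [-0.004,  0.793,  0.609,  0.595],
       [ 0.   ,  0.   ,  0.   ,  1.   ]])}
scene cup_mid [(np.float64(0.8), array([240., 236., 291., 322.]))]
scene blender_base [(np.float64(0.85), array([318., 138., 372., 204.]))]
scene drinking_mid [(np.float64(0.81), array([254., 170., 291., 235.]))]
top {'camera_matrix': array([[376.588,   0.   , 312.907],
       [  0.   , 376.588, 200.902],
       [  0.   ,   0.   ,   1.   ]]), 'T': array([[-0.028,  0.98 , -0.196,  0.293],
       [-0.999, -0.033, -0.02 ,  0.128],
       [-0.026,  0.196,  0.98 ,  0.93 ],
       [ 0.   ,  0.   ,  0.   ,  1.   ]])}
top cup_mid [(np.float64(0.83), array([226., 236., 263., 274.]))]
top blender_base [(np.float64(0.96), array([340., 135., 388., 186.]))]
top drinking_mid [(np.float64(0.61), array([267., 164., 301., 200.]))]
wrist {'camera_matrix': array([[309.707,   0.   , 318.177],
       [  0.   , 309.707, 198.117],
       [  0.   ,   0.   ,   1.   ]]), 'T': array([[ 0.293, -0.914, -0.279,  0.108],
       [ 0.956,  0.281,  0.085,  0.621],
       [ 0.001, -0.292,  0.956,  0.384],
       [ 0.   ,  0.   ,  0.   ,  1.   ]])}
wrist cup_mid []
wrist blender_base []
wrist drinking_mid []
```

View pics/top.png

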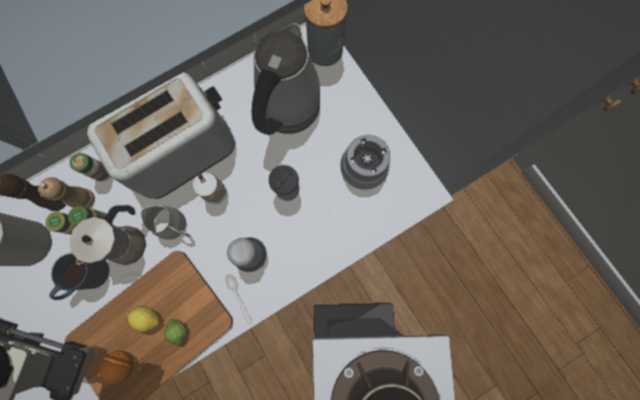

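View pics/scene.png

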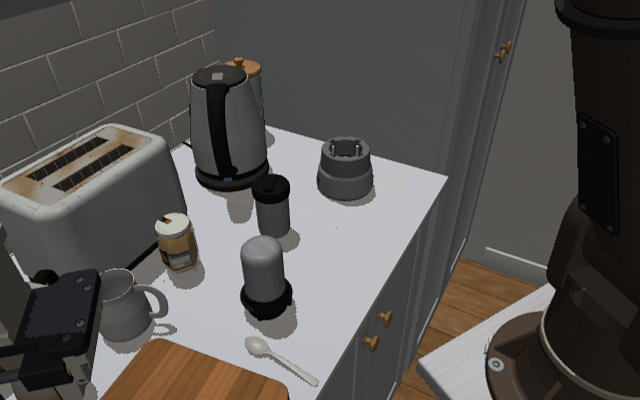

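```bash
python3 - <<'E'
from h import *
from scipy.optimize import least_squares
np.set_printoptions(precision=4,suppress=True)
rects={"cup":{"scene":[240,236,291,322],"top":[226,236,263,274]},"base":{"scene":[318,138,372,204],"top":[340,135,388,186]},"drink":{"scene":[254,170,291,235],"top":[267,164,301,200]}}
prof={"cup":[(.0325,0),(.0325,.01),(.0415,.028),(.0415,.033),(.036,.046),(.031,.048),(.031,.118),(.02,.132)],"base":[(.062,0),(.0505,.095)],"drink":[(.031,0),(.031,.09),(.035,.092),(.035,.11),(.01,.118)]}
t=np.linspace(0,2*np.pi,60)
M={c:camera_model(c) for c in ["scene","top"]}
for n in rects:
    P=np.vstack([np.c_[r*np.cos(t),r*np.sin(t),0*t+z] for r,z in prof[n]])
    def f(q):
        e=[]
        for c,R in rects[n].items():
            p=proj(c,P+[*q,0],M[c]);e+=list(np.r_[p.min(0),p.max(0)]-R)
        return e
    r=least_squares(f,[.4,.2],loss="soft_l1");print(n,r.x,np.round(f(r.x),1))
E
```

```text
cup [0.3504 0.3053] [-0.8  0.9  1.3  0.2 -0.7 -0.   2.1 -2.8]
base [0.5623 0.0185] [-1.5 -2.2  1.4 -0.9 -2.1 -0.1  0.4  4.9]
drink [0.5148 0.2079] [-1.2  0.7  1.5  3.4  1.6 -2.3 -0.3 -0.2]
```

```bash
python3 - <<'E'
from h import *
a=cv2.imread("pics/scene.png");b=cv2.imread("pics/top.png")
z=lambda i,x,y,w,h,s:cv2.convertScaleAbs(cv2.resize(i[y:y+h,x:x+w],None,fx=s,fy=s,interpolation=cv2.INTER_CUBIC),alpha=1.6,beta=15)
A=z(a,226,268,80,60,5); A=cv2.LUT(A,(255*(np.arange(256)/255)**.5).astype(np.uint8))
B=z(a,306,128,80,60,5);C=z(b,326,130,80,60,5)
cv2.imwrite("pics/c.png",np.vstack([np.hstack([A,B]),np.hstack([C,C*0])]))
E
```

```text
(no output)
```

View pics/c.png

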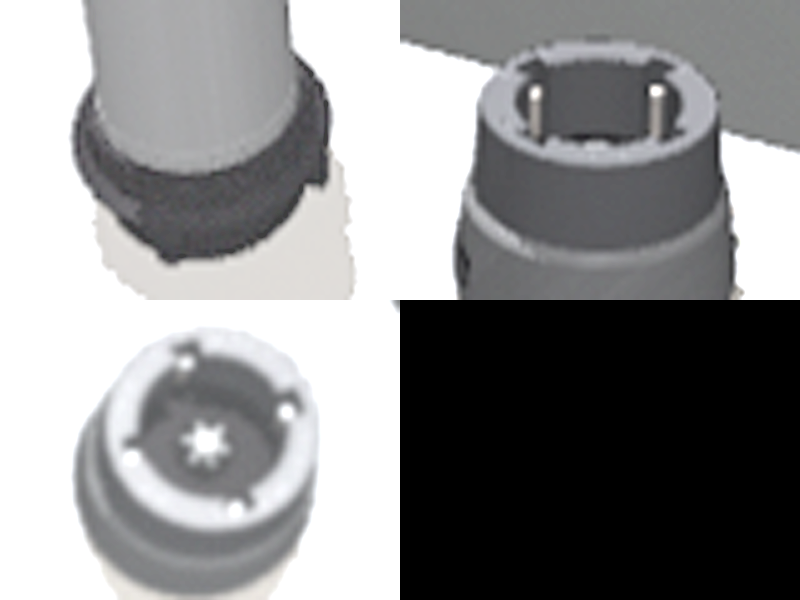

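```bash
python3 - <<'E'
from h import *
np.set_printoptions(precision=4,suppress=True)
p=np.array([at("top",326+x/5,130+(y-300)/5,.083)[:2] for x,y in [(186,362),(287,411),(133,457),(236,510)]])
c=p.mean(0);d=p-c;print(c,np.hypot(*d.T),np.degrees(np.arctan2(d[:,1],d[:,0]))%90)
p=np.array([at("scene",306+x/5,128+y/5,.083)[:2] for x,y in [(537,90),(657,90)]]-np.array([0,0])) if 0 else np.array([at("scene",306+(x-400)/5,128+y/5,.083)[:2] for x,y in [(537,92),(657,92)]]);
print(p, np.degrees(np.arctan2(*(p[0]-p[1])[::-1]))%90-45)
c=np.array([.3504,.3053])
for z in (.010,.015):
  for u,v in [(260.4,319.8),(289.6,304.5)]:
    q=at("scene",u,v,z)[:2]-c;print(z,q,np.hypot(*q),np.degrees(np.arctan2(q[1],q[0]))%90)
E
```

```text
[0.5627 0.0132] [0.0374 0.0378 0.0379 0.0381] [14.638  15.7344 14.5989 14.779 ]
[[ 0.5985  0.0263]
 [ 0.572  -0.0171]] 13.612609265940023
0.01 [-0.0272  0.0241] 0.03631313716373176 48.468468930625335
0.01 [-0.0241 -0.0283] 0.03717556772766048 49.63718243512548
0.015 [-0.0309  0.0253] 0.03997590116961363 50.70733304252994
0.015 [-0.0279 -0.0266] 0.0385439985143799 43.719589856961676
```

>>> apply_moves --motion '[{"x": 0,"y": -5,"z": 2,"hand": 1},{"x": 1,"y": -11,"z": 2},{"x": 2,"y": -16,"z": 2},{"x": 4,"y": -21,"z": 2},{"x": 5,"y": -26,"z": 2},{"x": 5,"y": -26,"z": 2},{"x": 5,"y": -26,"z": 2},{"x": 5,"y": -26,"z": 2}]'

```text
schema error: expected keys x, y, z, yaw, hand
```

```bash
python3 - <<'E'
from h import *
im=get_image("wrist");m=camera_model("wrist");np.savez("w1",im=im,K=m["camera_matrix"],T=m["T"])
s=observe();print(s["clock"],s["position"],s["ee_rot"])
P=[[.3504,.3053,z] for z in (0,.132)];print(proj("wrist",P,m))
for n in ["cup_mid","blender_base"]:print(n,[(np.round(r["p"],2),np.round(r["rect"])) for r in recognise(n,"wrist")][:2])
c=proj("wrist",[[.3504,.3053,.03]],m)[0].astype(int);x,y=max(c[0]-65,0),max(c[1]-65,0)
cr=cv2.resize(im[y:y+130,x:x+130],(600,600),interpolation=cv2.INTER_CUBIC)
cr=cv2.LUT(cr,(255*(np.arange(256)/255)**.5).astype(np.uint8));print(x,y)
cv2.imwrite("pics/d.png",cr)
E
```

```text
0.65 [0.18339937 0.59753169 0.1942689 ] [4.66135029e-01 3.10680980e+00 2.01609786e-04]
[[181.11159785 315.60830112]
 [149.82692247 370.57779751]]
cup_mid []
blender_base []
109 261
```

View pics/d.png

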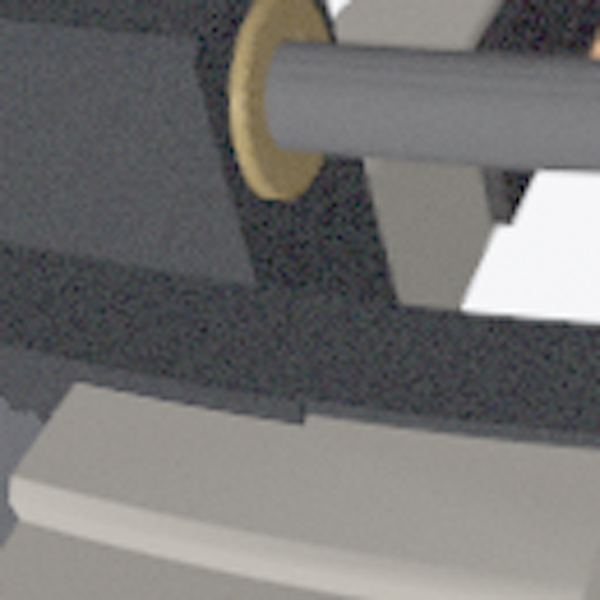

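The move was refused because every key is required. The picture shows only gripper parts: a finger at the lower left, and no cup.

>>> apply_moves --motion '[{"x": 0,"y": -5,"z": 2,"yaw": 0,"hand": 1},{"x": 1,"y": -11,"z": 2,"yaw": 0,"hand": 1},{"x": 2,"y": -16,"z": 2,"yaw": 0,"hand": 1},{"x": 4,"y": -21,"z": 2,"yaw": 0,"hand": 1},{"x": 5,"y": -26,"z": 2,"yaw": 0,"hand": 1},{"x": 5,"y": -26,"z": 2,"yaw": 0,"hand": 1},{"x": 5,"y": -26,"z": 2,"yaw": 0,"hand": 1},{"x": 5,"y": -26,"z": 2,"yaw": 0,"hand": 1}]'

```text
clock: 1.75
position: [0.2331, 0.3387, 0.2143]
ee_rot: [0.464, 3.107, 0.001]
force: [0.2, -0.4, -0.8]
width: 1.004
gripper_force: 0.0
```

```bash
python3 - <<'E'
from h import *
im=get_image("wrist");m=camera_model("wrist");np.savez("w1",im=im,K=m["camera_matrix"],T=m["T"])
s=observe();print(s["clock"],s["position"],s["ee_rot"])
P=[[.3504,.3053,z] for z in (0,.132)];print(proj("wrist",P,m))
for n in ["cup_mid","blender_base"]:print(n,[(np.round(r["p"],2),np.round(r["rect"])) for r in recognise(n,"wrist")][:2])
cr=cv2.LUT(im,(255*(np.arange(256)/255)**.6).astype(np.uint8))
cv2.imwrite("pics/e.png",cr)
E
```

```text
1.8 [0.23309495 0.33856699 0.21419146] [4.63781409e-01 3.10716342e+00 1.28110507e-04]
[[319.2383682  249.37028998]
 [319.71794831 303.49901406]]
cup_mid [(np.float64(0.71), array([290., 232., 352., 322.]))]
blender_base [(np.float64(0.22), array([288., 229., 351., 318.]))]
```

View pics/e.png

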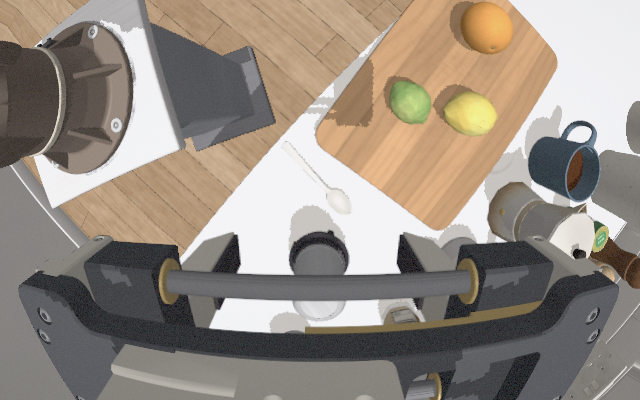

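The cup is between the fingers at about (320,275), as predicted. A lug shows near (330,234). I'll enlarge that area.

```bash
python3 - <<'E'
from h import *
d=np.load("w1.npz");im=d["im"]
cr=cv2.resize(im[224:274,284:356],None,fx=11,fy=11,interpolation=cv2.INTER_CUBIC)
cr=cv2.LUT(cr,(255*(np.arange(256)/255)**.45).astype(np.uint8));cv2.imwrite("pics/f.png",cr)
m=dict(camera_matrix=d["K"],T=d["T"])
c=np.array([.3504,.3053])
for a in (45,48,51):
  for k in (0,1,2,3):
    t=np.radians(a+90*k);print(a,k,(proj("wrist",[[*(c+.04*np.array([np.cos(t),np.sin(t)])),.012]],m)[0]-[284,224])*11)
E
```

```text
45 0 [656.77594161 445.51008646]
45 1 [539.02357479  68.47171811]
45 2 [109.63655237 187.69119726]
45 3 [246.28953833 554.02194208]
48 0 [664.38204697 433.0377905 ]
48 1 [524.15055144  61.62404835]
48 2 [102.7330556  200.97669908]
48 3 [260.46108511 560.0534637 ]
51 0 [671.26694186 420.21626817]
51 1 [508.86489399  55.49387085]
51 2 [ 96.64623815 214.5437801 ]
51 3 [274.94903838 565.43501117]
```

View pics/f.png

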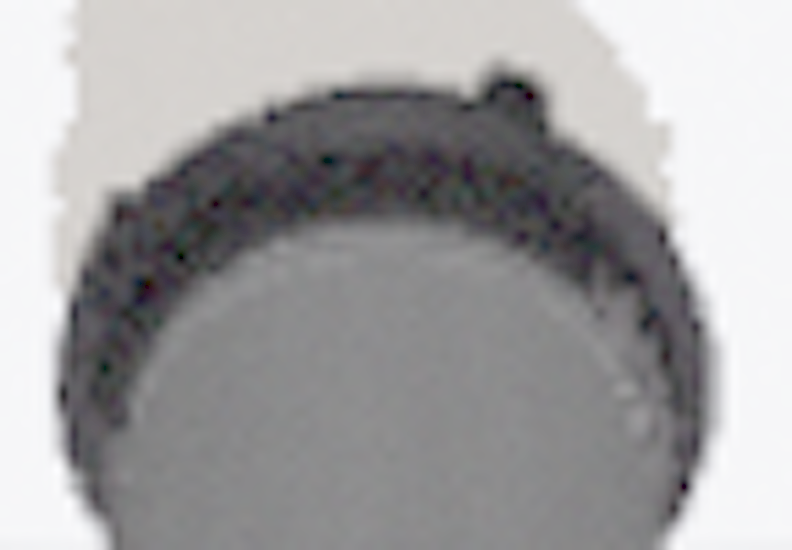

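The lug nose is at crop (517,85), which puts the lug yaw at about 48.5°. The cup centre agrees with the earlier fit. Now I'll grasp.

>>> apply_moves --motion '[{"x": 6,"y": -1.7,"z": 0,"yaw": 0,"hand": 1},{"x": 11.7,"y": -3.4,"z": 0,"yaw": 0,"hand": 1},{"x": 11.7,"y": -3.4,"z": 0,"yaw": 0,"hand": 1},{"x": 11.7,"y": -3.4,"z": -5,"yaw": 0,"hand": 1},{"x": 11.7,"y": -3.4,"z": -10,"yaw": 0,"hand": 1},{"x": 11.7,"y": -3.4,"z": -13.6,"yaw": 0,"hand": 1},{"x": 11.7,"y": -3.4,"z": -13.6,"yaw": 0,"hand": 1},{"x": 11.7,"y": -3.4,"z": -13.6,"yaw": 0,"hand": 1}]' --newtons 40

```text
clock: 2.9
position: [0.3506, 0.3044, 0.0793]
ee_rot: [0.465, 3.107, 0.001]
force: [-0.0, 0.5, -0.2]
width: 1.001
gripper_force: 0.0
```

>>> apply_moves --motion '[{"x": 0,"y": 0,"z": 0,"yaw": 0,"hand": 0},{"x": 0,"y": 0,"z": 0,"yaw": 0,"hand": -1},{"x": 0,"y": 0,"z": 0,"yaw": 0,"hand": -1},{"x": 0,"y": 0,"z": 0,"yaw": 0,"hand": -1},{"x": 0,"y": 0,"z": 0,"yaw": 0,"hand": -1},{"x": 0,"y": 0,"z": 0,"yaw": 0,"hand": -1}]' --newtons 40

```text
clock: 3.65
position: [0.3506, 0.3036, 0.0786]
ee_rot: [0.466, 3.107, 0.001]
force: [-0.8, -2.3, 5.5]
width: 0.663
gripper_force: 40.0
```

>>> apply_moves --motion '[{"x": 0,"y": 0,"z": 4,"yaw": 0,"hand": -1},{"x": 0,"y": 0,"z": 9,"yaw": 0,"hand": -1},{"x": 0,"y": 0,"z": 14,"yaw": 0,"hand": -1},{"x": 0,"y": 0,"z": 16,"yaw": 0,"hand": -1},{"x": 0,"y": 0,"z": 16,"yaw": 0,"hand": -1}]'

```text
clock: 4.28
position: [0.3508, 0.3039, 0.2391]
ee_rot: [0.466, 3.106, 0.003]
force: [-0.1, -0.3, -3.2]
width: 0.66
gripper_force: 40.0
```

```bash
python3 - <<'E'
from h import *
s=observe();print(s["joints"],s["force"],s["position"])
for u,v,z in [(260,125,.02),(290,131,.02),(318,100,.02),(318,75,.2)]:print(at("top",u,v,z))
for u,v in [(195,175),(268,180),(232,188)]:print(at("scene",u,v,.01))
E
```

```text
[-1.02180334  0.12399533  0.21778211  1.89425523 -0.02991382  1.12410114
  0.48021966] [-0.08216809 -0.33671479 -3.21902834] [0.35081172 0.30392264 0.23908909]
[0.67885489 0.2771678  0.02      ]
[0.65946738 0.20001237 0.02      ]
[0.74206215 0.12564863 0.02      ]
[0.71011084 0.12430176 0.2       ]
[0.75708882 0.28880935 0.01      ]
[0.655371   0.15852839 0.01      ]
[0.66861367 0.23695992 0.01      ]
```

>>> apply_moves --motion '[{"x": 3,"y": -4.2,"z": 0,"yaw": -5,"hand": -1},{"x": 6,"y": -8.4,"z": 0,"yaw": -10,"hand": -1},{"x": 9,"y": -12.5,"z": 0,"yaw": -15,"hand": -1},{"x": 12,"y": -16.6,"z": 0,"yaw": -20,"hand": -1},{"x": 15,"y": -20.8,"z": 0,"yaw": -25,"hand": -1},{"x": 18,"y": -25,"z": 0,"yaw": -30,"hand": -1},{"x": 21.2,"y": -29.1,"z": 0,"yaw": -33.5,"hand": -1},{"x": 21.2,"y": -29.1,"z": 0,"yaw": -33.5,"hand": -1},{"x": 21.2,"y": -29.1,"z": 0,"yaw": -33.5,"hand": -1},{"x": 21.2,"y": -29.1,"z": 0,"yaw": -33.5,"hand": -1}]'

```text
clock: 5.52
position: [0.5615, 0.0137, 0.2373]
ee_rot: [-1.338, -2.84, 0.001]
force: [-0.3, -0.2, -2.7]
width: 0.661
gripper_force: 40.0
```

```bash
python3 - <<'E'
from h import *
s=observe();print(s["clock"],s["force"],s["position"],s["ee_rot"])
im=get_image("scene");cv2.imwrite("pics/s2.png",im)
p=s["position"];z0=p[2]-.078
print(proj("scene",[[*p[:2],z0],[*p[:2],z0+.132],[.5627,.0132,.095]]))
print(recognise("cup_mid","scene")[:1],recognise("blender_base","scene")[:1])
w=get_image("wrist");cv2.imwrite("pics/w2.png",w)
a=im[95:205,285:405];a=cv2.resize(a,(654,600),interpolation=cv2.INTER_CUBIC)
a=cv2.LUT(a,(255*(np.arange(256)/255)**.5).astype(np.uint8));cv2.imwrite("pics/g.png",a)
for k in range(4):
  t=np.radians(15+90*k);q=p[:2]+.04*np.array([np.cos(t),np.sin(t)])
  print((proj("scene",[[*q,z0+.012]])[0]-[285,95])*5.45)
E
```

```text
5.525 [-0.27431956 -0.15009747 -2.69214398] [0.56150012 0.01370275 0.23727894] [-1.33842639e+00 -2.84029533e+00  7.64351927e-04]
[[348.98656736 119.82167401]
 [351.0178981   54.28509866]
 [348.00586518 147.40622669]]
[{'rect': [328.8, 49.9, 369.0, 130.5], 'p': 0.73}] [{'rect': [314.8, 134.1, 371.0, 204.7], 'p': 0.7}]
[268.42217481  70.51315418]
[273.8395713 144.0250743]
[434.94676006 142.08381098]
[421.75293637  68.71472396]
```

View pics/g.png

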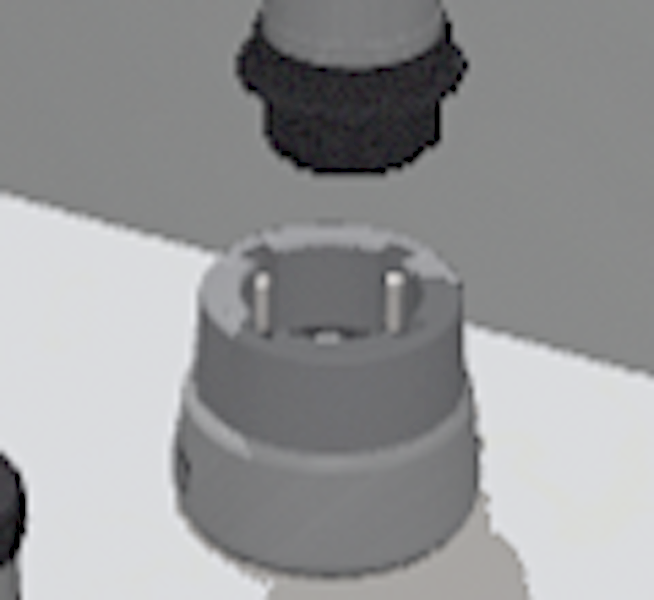

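The cup flange centre is at crop x≈352, and the rim and pins are at x≈329. That puts the well about 5 mm further towards +y than the top camera said. I'll check with the wrist and top cameras, drawing both candidate positions on the pictures.

```bash
python3 - <<'E'
from h import *
s=observe();p=s["position"];z0=p[2]-.078
w=cv2.imread("pics/w2.png");t=get_image("top")
th=np.linspace(0,2*np.pi,90)
def circ(c,r,z):return np.c_[c[0]+r*np.cos(th),c[1]+r*np.sin(th),0*th+z]
out=[]
for cam,im in (("wrist",w),("top",t)):
    ctr=proj(cam,[[.5625,.015,.095]])[0].astype(int);h=50 if cam=="wrist" else 32
    print(cam,ctr);x,y=np.clip(ctr-h,0,None);k=400/(2*h)
    a=im[y:y+2*h,x:x+2*h];print(a.shape)
    a=cv2.resize(a,None,fx=k,fy=k,interpolation=cv2.INTER_CUBIC);a=cv2.LUT(a,(255*(np.arange(256)/255)**.6).astype(np.uint8));b=a.copy()
    for c,r,z,col in (((.5627,.0132),.0505,.095,(0,0,255)),((.562,.018),.0505,.095,(0,255,0)),(p[:2],.0415,z0+.028,(255,0,0))):
        q=((proj(cam,circ(c,r,z))-[x,y]+.5)*k).astype(int);cv2.polylines(b,[q],True,col,1)
    if a.shape[0]<400:
        pad=400-a.shape[0];a=cv2.copyMakeBorder(a,0,pad,0,0,0);b=cv2.copyMakeBorder(b,0,pad,0,0,0)
    out.append(b)
cv2.imwrite("pics/i.png",np.hstack(out))
E
```

```text
wrist [318 177]
(100, 100, 3)
top [367 155]
(64, 64, 3)
```

View pics/i.png

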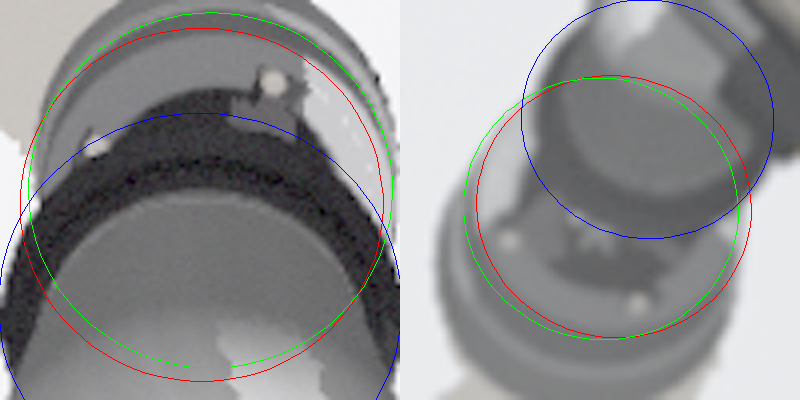

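```bash
python3 - <<'E'
from h import *
s=observe();p=s["position"];z0=p[2]-.078
np.set_printoptions(precision=4,suppress=True)
x,y=318-50,177-50
q=np.array([at("wrist",x+u/4-.4,y+v/4-.4,.083)[:2] for u,v in [(272,82),(95,145)]])
d=q[0]-q[1];n=np.linalg.norm(d);m=q.mean(0);print("pins",q,n)
for sg in (1,-1):print("wrist centre",m+sg*.0268*np.array([-d[1],d[0]])/n, np.degrees(np.arctan2(d[1],d[0]))%90-45)
x,y=367-32,155-32
q=np.array([at("top",x+(u-400)/6.25-.4,y+v/6.25-.4,.083)[:2] for u,v in [(509,240),(638,303)]]);print("top pins",q,q.mean(0))
th=np.linspace(0,2*np.pi,90)
def rect(cam,r,z):
    P=proj(cam,np.c_[p[0]+r*np.cos(th),p[1]+r*np.sin(th),0*th+z]);return np.r_[P.min(0),P.max(0)]
print("scene skirt pred",(rect("scene",.0295,z0)-[285,95,285,95])*5.45,"flange",(rect("scene",.0415,z0+.03)-[285,95,285,95])*5.45)
# intensity profile for the top view, column through barrel
for c in ("scene","top","wrist"):
    r=silhouettes("cup_mid",c)
    if r:
        k=r[0]["mask"];print(c,r[0]["p"],r[0]["rect"])
print("top flange pred",rect("top",.0415,z0+.03))
E
```

```text
pins [[0.5562 0.0522]
 [0.5291 0.0066]] 0.05304839972131059
wrist centre [0.5196 0.0431] 14.28348133958277
wrist centre [0.5657 0.0157] 14.28348133958277
top pins [[0.5542 0.0511]
 [0.5281 0.0045]] [0.5412 0.0278]
scene skirt pred [267.7518  93.8666 430.606  171.197 ] flange [234.737    5.1075 468.5714 110.625 ]
scene 0.74 [329.1, 52.6, 369.6, 128.9]
top 0.88 [354.4, 111.8, 393.1, 161.9]
wrist 0.89 [267.0, 159.2, 376.6, 311.3]
top flange pred [354.063  122.071  394.5368 160.3423]
```

>>> apply_moves --motion '[{"x": 0.25,"y": 0.23,"z": -2,"yaw": 0,"hand": -1},{"x": 0.25,"y": 0.23,"z": -4.5,"yaw": 0,"hand": -1},{"x": 0.25,"y": 0.23,"z": -5.8,"yaw": 0,"hand": -1},{"x": 0.25,"y": 0.23,"z": -6.3,"yaw": 0,"hand": -1},{"x": 0.25,"y": 0.23,"z": -6.6,"yaw": 0,"hand": -1},{"x": 0.25,"y": 0.23,"z": -6.9,"yaw": 0,"hand": -1},{"x": 0.25,"y": 0.23,"z": -6.9,"yaw": 0,"hand": -1}]'

```text
clock: 6.8
position: [0.565, 0.0148, 0.1695]
ee_rot: [1.342, 2.84, 0.0]
force: [-0.4, 0.3, -2.2]
width: 0.661
gripper_force: 40.0
```

>>> apply_moves --motion '[{"x": 0,"y": 0,"z": -0.3,"yaw": 0,"hand": -1},{"x": 0,"y": 0,"z": -0.6,"yaw": 0,"hand": -1},{"x": 0,"y": 0,"z": -0.8,"yaw": 0,"hand": -1},{"x": 0,"y": 0,"z": -0.9,"yaw": 0,"hand": -1},{"x": 0,"y": 0,"z": -0.9,"yaw": 0,"hand": -1}]'

```text
clock: 7.42
position: [0.5649, 0.0148, 0.1602]
ee_rot: [-1.342, -2.841, 0.0]
force: [0.7, 0.6, -3.9]
width: 0.659
gripper_force: 40.0
```

>>> apply_moves --motion '[{"x": 0,"y": 0,"z": -0.2,"yaw": 0,"hand": -1},{"x": 0,"y": 0,"z": -0.4,"yaw": 0,"hand": -1},{"x": 0,"y": 0,"z": -0.6,"yaw": 0,"hand": -1},{"x": 0,"y": 0,"z": -0.7,"yaw": 0,"hand": -1},{"x": 0,"y": 0,"z": -0.7,"yaw": 0,"hand": -1}]'

```text
clock: 8.05
position: [0.5649, 0.0148, 0.1531]
ee_rot: [-1.342, -2.841, 0.0]
force: [-0.0, 0.6, -3.6]
width: 0.66
gripper_force: 40.0
```

>>> apply_moves --motion '[{"x": 0,"y": 0,"z": -0.2,"yaw": 0,"hand": -1},{"x": 0,"y": 0,"z": -0.4,"yaw": 0,"hand": -1},{"x": 0,"y": 0,"z": -0.6,"yaw": 0,"hand": -1},{"x": 0,"y": 0,"z": -0.7,"yaw": 0,"hand": -1},{"x": 0,"y": 0,"z": -0.7,"yaw": 0,"hand": -1}]'

```text
clock: 8.68
position: [0.5655, 0.0143, 0.1468]
ee_rot: [1.342, 2.839, 0.001]
force: [-1.7, -1.1, 6.5]
width: 0.657
gripper_force: 40.0
```

>>> apply_moves --motion '[{"x": 0,"y": 0,"z": -0.1,"yaw": 0,"hand": -1},{"x": 0,"y": 0,"z": -0.2,"yaw": 0,"hand": -1},{"x": 0,"y": 0,"z": -0.2,"yaw": 0,"hand": -1}]'

```text
clock: 9.05
position: [0.5658, 0.014, 0.1456]
ee_rot: [1.342, 2.838, 0.001]
force: [-3.0, -2.2, 12.9]
width: 0.663
gripper_force: 40.0
```

>>> apply_moves --motion '[{"x": 0,"y": 0,"z": -0.1,"yaw": 0,"hand": -1},{"x": 0,"y": 0,"z": -0.2,"yaw": 0,"hand": -1},{"x": 0,"y": 0,"z": -0.2,"yaw": 0,"hand": -1}]'

```text
clock: 9.43
position: [0.5659, 0.014, 0.1454]
ee_rot: [1.342, 2.838, 0.003]
force: [-10.2, -1.2, 33.7]
width: 0.656
gripper_force: 40.1
```

>>> apply_moves --motion '[{"x": 0,"y": 0,"z": 0.08,"yaw": 0,"hand": -1},{"x": 0,"y": 0,"z": 0.08,"yaw": 0,"hand": -1},{"x": 0,"y": 0,"z": 0.08,"yaw": 0,"hand": -1}]'

```text
clock: 9.8
position: [0.5659, 0.014, 0.1455]
ee_rot: [1.342, 2.838, 0.003]
force: [-6.9, -2.3, 24.4]
width: 0.658
gripper_force: 40.1
```

```bash
python3 - <<'E'
from h import *
s=observe();print(s["clock"],s["force"],s["position"])
im=get_image("scene");a=cv2.resize(im[70:210,270:420],(642,600),interpolation=cv2.INTER_CUBIC)
cv2.imwrite("pics/j.png",cv2.LUT(a,(255*(np.arange(256)/255)**.5).astype(np.uint8)))
E
```

```text
9.8 [-6.8846108  -2.30275992 24.40373274] [0.56592418 0.01398366 0.14547128]
```

View pics/j.png

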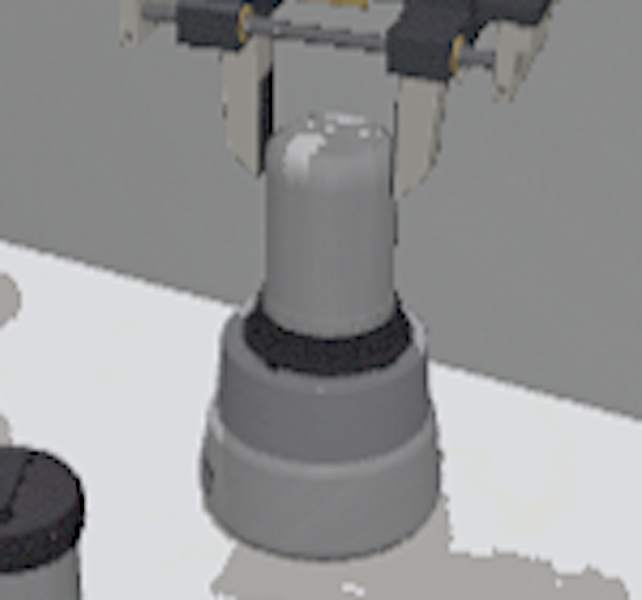

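The flange sits flush on the rim all round (crop about 245–410, y≈330–375) and the fingers hold the barrel. The other cup is still standing at the lower left. The force is steady at 24 N, so I'm handing in.

```bash
python3 -c "
from cell import *
print(sign_off())"
```

```text
the job is handed in; nothing more can be done
None
```

The blender cup is in the well with its lugs in the slots, still held pressed down to the rim at about 24 N; the drinking cup was not touched, and the job is handed in at about 10 s (no verdict was returned).

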